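# Close the ring clamp with the T-key

### The job

Pick the red-handled T-key out of its wooden stand and lower it down the deep shaft of the green ring clamp, the one with the gold ring in its jaws, until it sits fully down over the square stem at the bottom. Turn the key clockwise until the clamp's jaw has closed on the ring, then let go and leave the key standing upright on the stem. Do not turn the stem of the blue clamp.

Things in the scene. Friction and masses are not known exactly. Their poses are not given: they have to be found in the camera images.
- key_grip (a point): Centre of the steel T-key's red cross bar: 90 mm long along x, 16 thick (y), 22 high (z, up). Loose, 0.35 kg, upright in a wooden stand (52 mm high, pocket 43 square, floor at 11.5). 14 mm shank down to a sleeve, 38 mm square outside, sides along x and y, open below: 30 mm square, 50 deep inside. Sleeve foot 168 mm below this point. The short tool with a black bar is not needed.
- green_stem_top (a point): Top centre of the brass stem, on the axis of the green shaft. 24 mm square, sides along x and y (z up, turns with the stem), its last 20 mm tapering to 10 mm square here. Shaft floor 45 mm below this point. Key fully down: foot on that floor, bar centre 123 mm above this point. The key goes on in any of 4 quarter-turn positions within 15 degrees; play up to 17 degrees each way before it drives.
- green_stem (a joint): Angle of the green clamp's stem, rad: starts at 0 to 0.15 (open), grows clockwise from above, stop at 0.95 (jaw on the ring); friction 0.06 N m, stays where left. It stands in an upright green tube fixed to the bench: 72 mm clear, 84 mm outside, floor 20 mm above the bench, flaring from 100 mm to a rim at 122 mm, 100 mm clear. Jaws and ring lie beside it on the base plate (190 x 100 mm).
- blue_stem (a joint): Angle of the stem in the blue clamp (same build, jaws empty), same meaning; starts at 0 to 0.15 and must not be turned. Between the stands and clamps nothing but the key rises above the clamps' rims (122 mm).
Not all that is in view belongs to the job. What is shaped like the part that bears key_grip but purple or turquoise is not meant.

How it is judged (in metres and radians):
On the way, in this order (a step that is already met when the one before it is completed fails the run):
1. the key is fully down over the green clamp's stem (horizontal distance between key_grip and green_stem_top below 0.02 m and z of key_grip in the frame of green_stem_top below 0.135 m and angle between key_grip's own z axis and vertical below 0.2 rad and value of joint green_stem below 0.7 rad), for 0.1 s.
2. with the key down, the green stem is turned clockwise until the jaw has closed (horizontal distance between key_grip and green_stem_top below 0.02 m and z of key_grip in the frame of green_stem_top below 0.135 m and angle between key_grip's own z axis and vertical below 0.2 rad and value of joint green_stem above 0.75 rad), for 0.2 s.
At the end, for the whole second after the job is handed in: The green stem reads above 0.75 rad (jaw closed to within about 2 mm of the ring) and the released key stands on it: bar centre less than 135 mm above the stem's top and within 20 mm of its axis, tilted less than 0.2 rad (all of step 2); the robot touches nothing.
It fails at once if the blue clamp's stem is turned (value of joint blue_stem above 0.35 rad).
It also fails if it takes over 48 s, if anything falls off the work surface, if the arm or the gripper's body presses on something with over 40 N, if the wrist force passes 120 N, or if a joint passes its speed limit or range.

### The arm

A 6-joint arm with a two-finger parallel gripper is mounted at the origin on the work surface. World frame = base frame: x ahead of the robot, y to its left, z up, the work surface at z = 0. Lengths are in mm, angles in rad, forces in N, time in s.
With the tool pointing down it reaches from about 300 to 775 mm from the base axis. Payload 14.6 kg.
Tool frame: the origin (TCP) lies midway between the tips of the shut fingers; the grasp point (between the pads) lies 19 mm behind it; y points along the fingers, z is the direction in which the jaws open and shut, and the axes are right-handed (so a half turn about y gives the same grasp; the last joint's range is limited). The gripper opens to 94 mm and grips with 3 to 60 N. Pads are 16 mm wide; open, the fingers measure 119 mm over their backs; the gripper's body (75 mm by 177 mm) begins 78 mm behind the grasp point.
Start: joints at [1.114, 0.3, 1.521, -0, 1.321, -0.067], TCP at [208.998, 508.733, 205.446] pointing down, gripper open.
Joint ranges: [-3.03, 3.03], [-0.79, 2.21], [0.23, 2.52], [-1.04, 4.18], [0, 3.07], [-2.55, 2.55]. Speed limits (rad/s): [2.22, 2.22, 2.57, 3.14, 3.14, 3.14].

### API

Orientations are given as a rotation vector (axis times angle).
In Python, from bench import sense, grab_frame, camera_params, finish_job, masks_of gives the robot as it stands.
- The arm moves only by the shell command python3 -m inch 'ROWS' [FORCE]. ROWS is JSON, a list of rows, each a list of 7 numbers: the shift along the tool's x, y, z in mm, then the turn, a rotation vector about the tool's x, y, z in rad, then the opening, from -1 (shut) to 1 (fully open), so that 0 is half open. A call has 1 to 20 rows; each row is the pose to reach, as a shift and turn from the pose commanded when the call began, along the tool's axes at that moment; what a row does not reach only later rows make up. A row lasts 1/12 s, in which the tool goes at most 41.7 mm and 7.16 degrees, less where a joint would pass 70% of its speed; a pose out of reach is approached as far as the arm can. A call with a gripper value outside its range is refused whole. The fingers move at their own pace and stop on an object; FORCE is the grip in N (left out, the last holds). Time passes only in rows, so rows that repeat a pose let the fingers close. It gives the time, the measured TCP pose, the force and the opening at its end, in the units of the state.
- sense(): the state, without advancing time (a new reading comes with each control period).
- grab_frame(name): name is "side" or "top" or "wrist"; returns (picture, depth): 420x560x3 uint8, red, green, blue; 420x560 float32, mm along the optical axis (not along the pixel's ray), 0 where there is no reading.
- camera_params(name): a dict with "K" (3x3 intrinsics, pixels), "origin" and "attitude" of the camera in the world. Camera axes: x right, y up, looking along -z (the intrinsics and any distortion apply to the point x, -y, -z); pixel columns grow to the right and rows downward; lengths in mm; the calibration is good to about 2 mm. A picture is of the moment at which its call begins: read the wrist's pose just before it. camera_params takes no time and is no camera call; for the wrist camera it gives the pose at the moment of the call.
- finish_job(): hands the job in, once; it reports no verdict.
Trained networks look in the newest picture that a camera, given by its name, has taken for a name from the list of things; names that differ only in an ending like _2 or _b are one class to them, and where a whole thing is asked for, a point or a joint stands for the part that bears it (a point fixed in the world has none). Each returns a list of dicts, best first, with "p" (0 to 1); they miss things now and then, are a little off and sometimes report something else, mostly with a low value. They report only what shows in the picture. A call takes as long as a camera call. They do not tell look-alikes from the thing itself.
- masks_of(target, camera): "region" (420x560 bool, what is visible of it) and "position" ([column, row] in pixels, amid what is visible of it).
The state is a dict: "clock": time; "joints": joint angles; "qd": joint speeds; "joint_torque": joint torques, N m; "position": TCP position; "ee_rot": TCP orientation; "contact_force": force on the tool from outside, world axes, zero at the start; "ft_torque": the same for the moment, N m; "gripper_width": finger opening in mm.
Only numpy, scipy, OpenCV 4.12 (cv2) and the standard library are available. Lean on these libraries where they do the work, as an engineer would, in place of code of your own. Each camera call takes 0.05 s, during which the arm holds its last target.

## Working session

There is one attempt and no reset: what is moved stays moved. The work goes in short steps, Python scripts to look and compute and a shell command to move; the robot and the scene stay as the last step left them, time stands still between calls to the robot, and variables do not carry over. Pictures are saved under pics/ and viewed, and the job is handed in when it is done.

```bash
ls; mkdir -p pics; python3 - <<'E'
from bench import *
import cv2
print(sense())
for n in ["side","top","wrist"]:
    c=camera_params(n); print(n,c)
    p,d=grab_frame(n); cv2.imwrite(f"pics/{n}0.png",p[:,:,::-1])
E
```

```text
pics
{'clock': 0.0, 'joints': array([ 1.11437557e+00,  3.00488510e-01,  1.52157089e+00, -8.06940747e-06,
        1.32067798e+00, -6.66179995e-02]), 'qd': array([-0.0001234 ,  0.00023027,  0.00056529, -0.00041418,  0.00107423,
       -0.00024911]), 'joint_torque': array([ 7.18386782e-04, -5.31809235e+01, -3.52739024e+01,  7.09018763e-02,
        2.43633776e-02, -1.20955106e-04]), 'position': array([208.90520078, 508.5076001 , 204.88108341]), 'ee_rot': array([-1.55018958,  0.30607224, -0.30561677]), 'contact_force': array([ 0.16163899, -0.25981299, -1.01469617]), 'ft_torque': array([-0.05003681,  0.03772477,  0.05262141]), 'gripper_width': 93.74337617015172}
side {'K': array([[400.09284977,   0.        , 281.38612209],
       [  0.        , 400.09284977, 211.13829227],
       [  0.        ,   0.        ,   1.        ]]), 'origin': array([ 130.3593124 , -538.47825722,  749.48946172]), 'attitude': array([ 0.76777061, -0.21802749, -0.52581194])}
top {'K': array([[505.47041545,   0.        , 282.54803154],
       [  0.        , 505.47041545, 216.80873606],
       [  0.        ,   0.        ,   1.        ]]), 'origin': array([ 337.55049461,  -18.20847807, 1079.58411983]), 'attitude': array([ 0.10117948, -0.07347857, -1.58591847])}
wrist {'K': array([[320.30818658,   0.        , 278.14026878],
       [  0.        , 320.30818658, 208.89709789],
       [  0.        ,   0.        ,   1.        ]]), 'origin': array([134.45102675, 539.86040636, 384.83666358]), 'attitude': array([-0.25176747, -0.16819327,  1.17403316])}
```

View pics/side0.png

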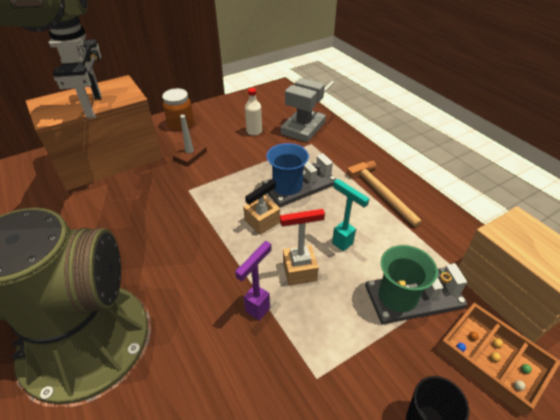

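View pics/top0.png

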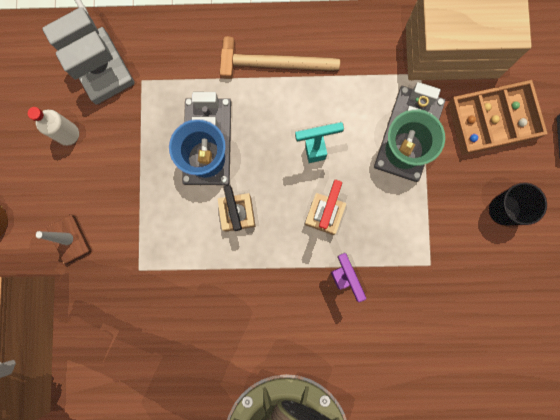

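View pics/wrist0.png

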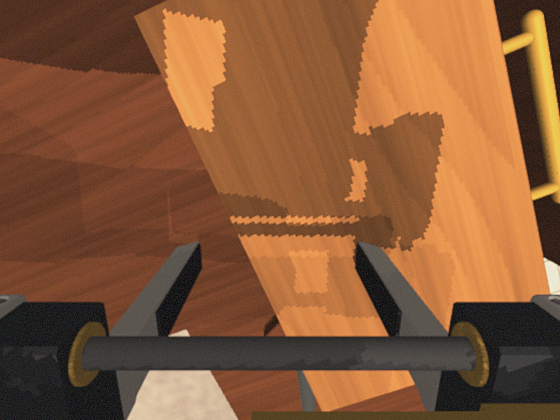

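```bash
cat > h.py <<'E'
import numpy as np, cv2
from scipy.spatial.transform import Rotation as R
from bench import *
def cloud(cam,c=None,save=None):
    c=c or camera_params(cam); p,d=grab_frame(cam)
    if save: cv2.imwrite(save,p[:,:,::-1])
    v,u=np.mgrid[:420,:560]; K=c["K"]
    P=np.stack([(u-K[0,2])/K[0,0]*d,-(v-K[1,2])/K[1,1]*d,-d],-1)
    W=P@R.from_rotvec(c["attitude"]).as_matrix().T+c["origin"]
    W[d==0]=np.nan
    return p,d,W
def proj(c,X):
    q=(np.atleast_2d(X)-c["origin"])@R.from_rotvec(c["attitude"]).as_matrix()
    K=c["K"]; return np.stack([K[0,0]*q[:,0]/-q[:,2]+K[0,2],K[1,1]*q[:,1]/q[:,2]+K[1,2]],-1)
E
python3 - <<'E'
from h import *
np.set_printoptions(precision=1,suppress=True)
for cam in ["top","side"]:
    p,d,W=cloud(cam)
    hsv=cv2.cvtColor(p,cv2.COLOR_RGB2HSV)
    for t in ["key_grip","green_stem_top","green_stem","blue_stem"]:
        for m in masks_of(t,cam)[:5]:
            r=m["region"]; w=W[r]; w=w[~np.isnan(w[:,0])]
            print(cam,t,round(m["p"],2),np.array(m["position"]),r.sum(),np.median(w,0),np.percentile(w,[2,98],axis=0).ravel())
    # red bar
    red=((hsv[...,0]<6)|(hsv[...,0]>174))&(hsv[...,1]>190)&(hsv[...,2]>90)
    z=W[...,2]
    m=red&(z>120)&(W[...,0]>250)
    w=W[m]; print("red",len(w),w.mean(0),np.percentile(w,[1,50,99],axis=0))
    top=w[w[:,2]>np.percentile(w[:,2],60)-4]
    c,s,a=cv2.minAreaRect(top[:,:2].astype(np.float32)); print(c,s,a, np.median(top[:,2]))
E
```

```text
top key_grip 0.71 [315.8 138.8] 1032 [592.4 -70.4 161.6] [ 576.  -112.6    0.5  634.4  -30.1  182.1]
top key_grip 0.63 [347.2 277.7] 743 [ 327.3 -118.1  178. ] [ 290.5 -142.1   17.7  367.9 -101.   182.7]
top key_grip 0.57 [329.  207.7] 702 [460.8 -86.1 189.6] [ 419.3 -109.1    7.8  501.2  -68.6  193.6]
top green_stem_top 0.68 [406.5 147.6] 159 [ 591.2 -258.5   53.1] [ 580.8 -272.    28.1  608.  -248.8   68.8]
top green_stem 0.58 [406.7 150.6] 156 [ 590.6 -258.5   52.9] [ 580.6 -270.4   30.   605.5 -247.9   68.8]
top blue_stem 0.53 [204.3 160.2] 202 [581.7 160.1  49.3] [572.7 149.8  18.4 599.  181.   67.5]
red 23 [645.3 462.6 144.2] [[638.8 458.3 138.9]
 [644.2 460.8 144. ]
 [655.2 473.7 149.4]]
(645.4462890625, 464.102783203125) (8.029056549072266, 22.358875274658203) 46.64805221557617 144.70408763306045
side key_grip 0.73 [345.3 214.3] 1177 [589.2 -78.1  86.3] [ 573.2 -115.6    0.4  685.2   16.1  180.1]
side key_grip 0.67 [300.  225.8] 1199 [454.3 -92.7 143.7] [ 416.4 -110.3   -0.6  596.8   66.6  191.6]
side key_grip 0.58 [256.  284.9] 1327 [ 322.8 -130.    99.4] [ 287.2 -146.8    3.7  364.4 -106.1  180.1]
red 451 [472.9 -35.  182.9] [[ 414.9 -109.4  143. ]
 [ 457.2  -90.5  188.1]
 [ 655.2  476.2  192.3]]
(455.0188903808594, -89.89794921875) (14.740504264831543, 85.49964904785156) 69.74156951904297 189.9541234054866
```

```bash
python3 - <<'E'
from h import *
np.set_printoptions(precision=1,suppress=True)
for cam in ["top","side"]:
    p,d,W=cloud(cam)
    hsv=cv2.cvtColor(p,cv2.COLOR_RGB2HSV).astype(int)
    X,Y,Z=W[...,0],W[...,1],W[...,2]
    red=((hsv[...,0]<8)|(hsv[...,0]>172))&(hsv[...,1]>170)
    m=red&(Z>184)&(abs(X-460)<70)&(abs(Y+88)<60); w=W[m].astype(np.float32)
    print(cam,"bar",len(w),cv2.minAreaRect(w[:,:2]),np.median(w[:,2]))
    for nm,cx,cy in [("green",610,-275),("blue",590,170)]:
        r=np.hypot(X-cx,Y-cy)
        m=(r<75)&(Z>112)&(Z<135); w=W[m]
        q=w[w[:,2]>118]
        if len(q)>20:
            A=np.c_[2*q[:,:2],np.ones(len(q))]; s=np.linalg.lstsq(A,(q[:,:2]**2).sum(1),rcond=None)[0]
            print(nm,"rim",len(q),s[:2],np.sqrt(s[2]+s[:2]@s[:2]),q[:,2].max())
        m=(r<90)&(Z>60)&(Z<72)
        print(nm,"stemtop",m.sum(),np.median(W[m],0))
    cc={"top":(340,60,480,200),"side":(350,220,480,330)}[cam]
    a=cc; cv2.imwrite(f"pics/{cam}_g.png",cv2.resize(p[a[1]:a[3],a[0]:a[2],::-1],None,fx=5 if cam=="side" else 4,fy=5 if cam=="side" else 4,interpolation=cv2.INTER_CUBIC))
    if cam=="top": cv2.imwrite("pics/top_k.png",cv2.resize(p[160:250,270:380,::-1],None,fx=6,fy=6,interpolation=cv2.INTER_CUBIC))
E
```

```text
Traceback (most recent call last):
cv2.error: OpenCV(4.12.0) /io/opencv/modules/imgproc/src/convhull.cpp:143: error: (-215:Assertion failed) total >= 0 && (depth == CV_32F || depth == CV_32S) in function 'convexHull'
```

```bash
cat > a.py <<'E'
from h import *
np.set_printoptions(precision=1,suppress=True)
for cam in ["top","side"]:
    p,d,W=cloud(cam)
    hsv=cv2.cvtColor(p,cv2.COLOR_RGB2HSV).astype(int)
    X,Y,Z=W[...,0],W[...,1],W[...,2]
    pp=p.astype(int)
    red=(pp[...,0]>1.7*pp[...,1])&(pp[...,0]>1.7*pp[...,2])
    m=red&(Z>184)&(Z<200)&(abs(X-460)<70)&(abs(Y+88)<60); w=np.ascontiguousarray(W[m]).astype(np.float32)
    if len(w)>5:print(cam,"bar",len(w),cv2.minAreaRect(w[:,:2].copy()),np.median(w[:,2]),w.mean(0))
    for nm,cx,cy in [("green",610,-275),("blue",590,170)]:
        r=np.hypot(X-cx,Y-cy)
        m=(r<75)&(Z>112)&(Z<135); w=W[m]
        q=w[w[:,2]>118]
        if len(q)>20:
            A=np.c_[2*q[:,:2],np.ones(len(q))]; s=np.linalg.lstsq(A,(q[:,:2]**2).sum(1),rcond=None)[0]
            print(nm,"rim",len(q),s[:2],np.sqrt(s[2]+s[:2]@s[:2]),q[:,2].max())
        m=(r<40)&(Z>60)&(Z<72)
        print(nm,"stemtop",m.sum(),np.median(W[m],0))
    cc={"top":(340,60,480,200),"side":(350,220,480,330)}[cam]
    a=cc; cv2.imwrite(f"pics/{cam}_g.png",cv2.resize(p[a[1]:a[3],a[0]:a[2],::-1],None,fx=4,fy=4,interpolation=cv2.INTER_CUBIC))
    if cam=="top": cv2.imwrite("pics/top_k.png",cv2.resize(p[160:250,270:380,::-1],None,fx=6,fy=6,interpolation=cv2.INTER_CUBIC))
E
python3 a.py
```

```text
top bar 421 ((458.709228515625, -88.36385345458984), (15.207106590270996, 88.1929702758789), 70.21529388427734) 191.09549 [458.4 -88.2 191.1]
green rim 652 [ 595.6 -262.1] 51.27094941324397 128.65681893200633
green stemtop 132 [ 601.5 -268.2   65.4]
blue rim 632 [585.4 162.5] 51.23812655437998 126.84693811254044
blue stemtop 126 [591.2 167.7  65.2]
side bar 328 ((457.31219482421875, -88.62339782714844), (18.803125381469727, 89.8781509399414), 70.4392318725586) 189.94284 [455.2 -90.6 189.5]
green rim 500 [ 592.8 -262.6] 51.65134791737087 124.93941562601935
green stemtop 139 [ 622.4 -262.4   65.3]
blue rim 237 [582.2 161. ] 51.99552372078473 124.79798008685543
blue stemtop 67 [602.2 192.9  66.7]
```

View pics/top_g.png

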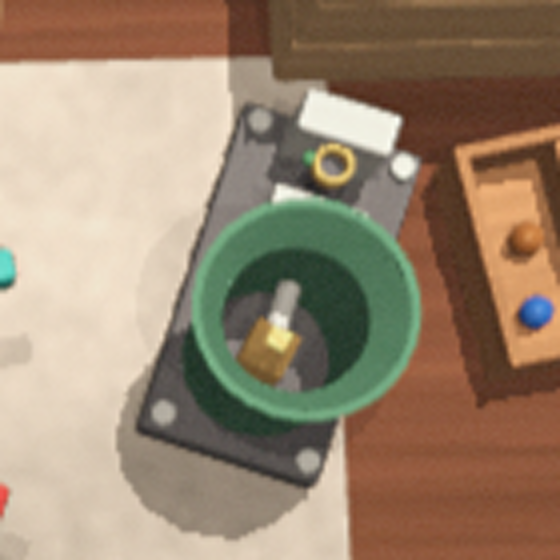

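View pics/top_k.png

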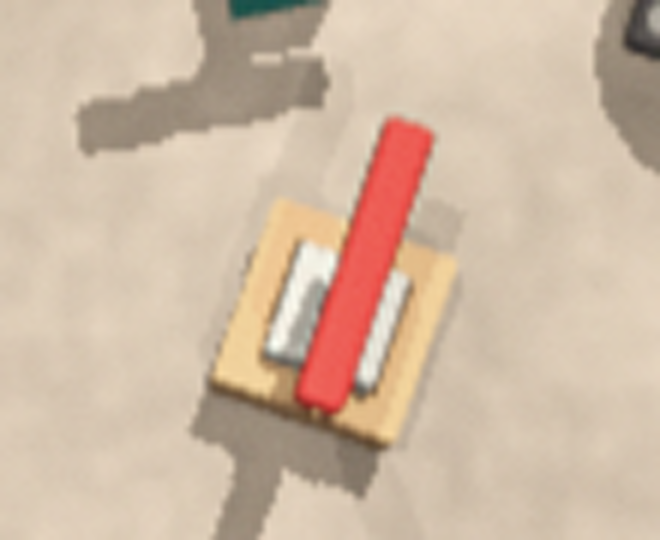

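View pics/side_g.png

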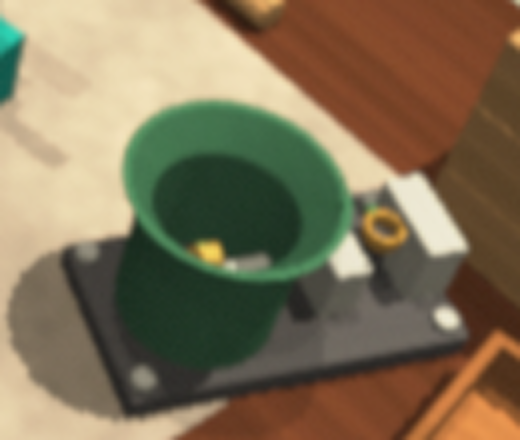

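```bash
python3 - <<'E'
from h import *
np.set_printoptions(precision=2,suppress=True)
s=sense(); M=R.from_rotvec(s["ee_rot"]).as_matrix(); print(M, s["clock"])
print("tool z yaw",np.degrees(np.arctan2(M[1,2],M[0,2])), "tool x yaw",np.degrees(np.arctan2(M[1,0],M[0,0])))
p,d,W=cloud("top"); X,Y,Z=[W[...,i] for i in range(3)]
m=(Z>4)&(Z<18)&(abs(X-600)<120)&(abs(Y+265)<75)
hsv=cv2.cvtColor(p,cv2.COLOR_RGB2HSV); m&=(hsv[...,2]<110)&(hsv[...,1]<80)
n,l,st,_=cv2.connectedComponentsWithStats(m.astype(np.uint8)); k=1+np.argmax(st[1:,4])
print("plate",cv2.minAreaRect(W[l==k][:,:2].astype(np.float32).copy()),st[k,4])
m=(X>600)&(Y<-300)&(Z>20); w=W[m]; print("box",np.percentile(w,[1,50,99],axis=0))
m=(X>300)&(Y<-150)&(Z>125); print("above rim",m.sum(),np.percentile(W[m],[0,50,100],axis=0))
m=(X>200)&(Y>200)&(Z>125); print("left tall",np.percentile(W[m],[0,50,100],axis=0))
E
```

```text
[[ 0.92  0.    0.38]
 [-0.38  0.    0.92]
 [-0.   -1.    0.  ]] 0.8
tool z yaw 67.66441511920367 tool x yaw -22.33558487253042
plate ((545.23095703125, -242.59320068359375), (97.23703002929688, 4.780112266540527), 69.32218933105469) 87
box [[ 604.71 -545.08   20.67]
 [ 756.81 -399.3   142.52]
 [ 851.55 -301.49  158.19]]
above rim 6049 [[ 540.7  -479.8   125.  ]
 [ 797.58 -373.59  154.38]
 [ 871.28 -207.36  160.15]]
left tall [[200.13 202.23 125.01]
 [752.64 431.23 150.06]
 [890.07 492.4  310.18]]
```

```bash
cat >> h.py <<'E'
def delta(x,y,z,yaw):
    "shift, turn about tool y, to put tcp at x,y,z, tool z yaw deg; from measured pose"
    s=sense(); M=R.from_rotvec(s["ee_rot"]).as_matrix()
    now=np.degrees(np.arctan2(M[1,2],M[0,2]))
    print("t",round(s["clock"],2),"pos",s["position"].round(1),"yaw",now.round(1),"tilt",M[:,1].round(3),"j6",s["joints"][5].round(2),"w",round(s["gripper_width"],1),"F",s["contact_force"].round(1),"T",s["ft_torque"].round(2))
    print("shift",(M.T@(np.array([x,y,z])-s["position"])).round(1),"turn_y",np.round(-np.radians(yaw-now),4))
E
python3 -c "
from h import *
delta(458,-88.5,240,70.3)"
```

```text
t 0.85 pos [209.  508.7 205.5] yaw 67.7 tilt [ 0.  0. -1.] j6 -0.07 w 93.8 F [ 0.9 -0.4  0.1] T [-0.01 -0.01  0.05]
shift [ 457.2  -34.5 -457.8] turn_y -0.046
```

```bash
python3 -m inch '[[0,-34.5,0,0,0,0,0],[457,-34.5,-458,0,-0.046,0,0],[457,-34.5,-458,0,-0.046,0,0],[457,-34.5,-458,0,-0.046,0,0],[457,-34.5,-458,0,-0.046,0,0],[457,-34.5,-458,0,-0.046,0,0],[457,-34.5,-458,0,-0.046,0,0],[457,-34.5,-458,0,-0.046,0,0],[457,-34.5,-458,0,-0.046,0,0],[457,-34.5,-458,0,-0.046,0,0],[457,-34.5,-458,0,-0.046,0,0],[457,-34.5,-458,0,-0.046,0,0],[457,-34.5,-458,0,-0.046,0,0],[457,-34.5,-458,0,-0.046,0,0],[457,-34.5,-458,0,-0.046,0,0],[457,-34.5,-458,0,-0.046,0,0],[457,-34.5,-458,0,-0.046,0,0],[457,-34.5,-458,0,-0.046,0,0],[457,-34.5,-458,0,-0.046,0,0],[457,-34.5,-458,0,-0.046,0,0]]'
python3 - <<'E'
from h import *
np.set_printoptions(precision=1,suppress=True)
delta(458,-88.5,160.5,70.3)
p,d,W=cloud("wrist",save="pics/w1.png")
pp=p.astype(int); red=(pp[...,0]>1.7*pp[...,1])&(pp[...,0]>1.7*pp[...,2])
X,Y,Z=[W[...,i] for i in range(3)]
m=red&(Z>184)&(Z<200)&(abs(X-460)<70)&(abs(Y+88)<60);w=W[m].astype(np.float32)
print(len(w), cv2.minAreaRect(w[:,:2].copy()) if len(w)>5 else 0)
E
```

```text
clock: 2.52
position: [457.4, -88.0, 239.9]
ee_rot: [-1.554, 0.27, -0.27]
contact_force: [-0.9, -1.1, -0.3]
gripper_width: 46.5
t 2.52 pos [457.4 -88.  239.9] yaw 70.3 tilt [-0.  0. -1.] j6 -1.5 w 46.5 F [-0.9 -1.1 -0.3] T [-0.  0. -0.]
shift [ 0.8 79.4 -0.3] turn_y 0.0001
2202 ((460.31439208984375, -87.88159942626953), (14.987590789794922, 89.30293273925781), 70.00379943847656)
```

View pics/w1.png

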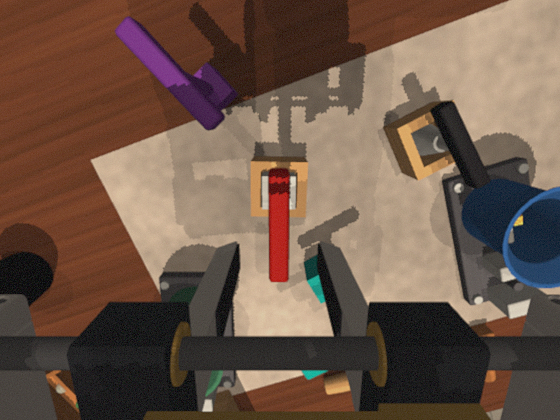

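The wrist view shows the red bar (279, 225) centred between the fingers, with nothing in their way. Next I go down and grip.

```bash
python3 -m inch '[[1,40,0,0,0,0,0],[1.5,65,0,0,0,0,0],[1.5,79,0,0,0,0,0],[1.5,79.5,0,0,0,0,0],[1.5,79.5,0,0,0,0,-1],[1.5,79.5,0,0,0,0,-1],[1.5,79.5,0,0,0,0,-1],[1.5,79.5,0,0,0,0,-1],[1.5,79.5,0,0,0,0,-1],[1.5,79.5,0,0,0,0,-1]]' 50
python3 -c "
from h import *
delta(458,-88.5,305,70.3)"
```

```text
clock: 3.4
position: [459.4, -89.0, 161.1]
ee_rot: [-1.554, 0.269, -0.271]
contact_force: [-0.1, 1.7, 3.5]
gripper_width: 15.5
t 3.4 pos [459.4 -89.  161.1] yaw 70.3 tilt [ 0.001 -0.    -1.   ] j6 -1.5 w 15.5 F [-0.1  1.7  3.5] T [ 0.29 -0.05 -0.04]
shift [-1.300e+00 -1.439e+02  1.000e-01] turn_y -0.0001
```

```bash
python3 -m inch '[[0,-15,0,0,0,0,-1],[0,-40,0,0,0,0,-1],[0,-70,0,0,0,0,-1],[0,-105,0,0,0,0,-1],[0,-135,0,0,0,0,-1],[0,-145,0,0,0,0,-1],[0,-145,0,0,0,0,-1]]'
python3 - <<'E'
from h import *
np.set_printoptions(precision=1,suppress=True)
for n in ["side","wrist"]: cloud(n,save=f"pics/{n}2.png")
p,d,W=cloud("side")
delta(594.5,-262.3,305,65)
E
```

```text
clock: 3.98
position: [459.6, -89.2, 307.0]
ee_rot: [-1.554, 0.267, -0.272]
contact_force: [-0.1, -0.1, -3.7]
gripper_width: 15.7
t 4.13 pos [458.6 -88.9 303.2] yaw 70.3 tilt [-0.  0. -1.] j6 -1.5 w 15.8 F [-1.2 -0.3 -3.3] T [ 0.1 -0.  -0. ]
shift [ 186.4   -2.4 -117.4] turn_y 0.0925
```

View pics/side2.png

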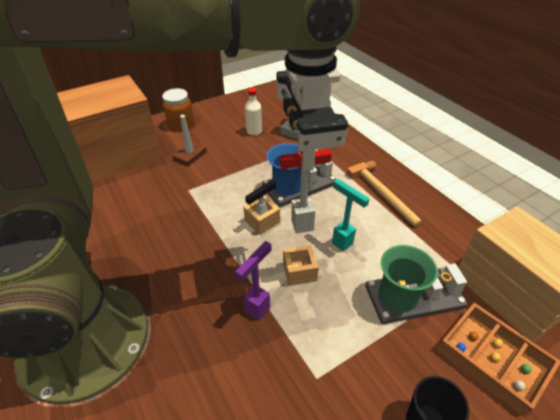

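View pics/wrist2.png

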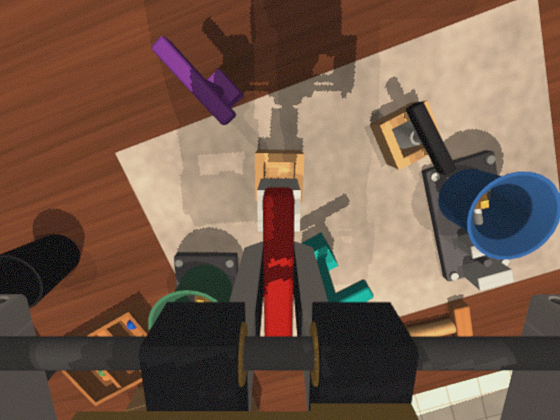

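```bash
python3 -m inch '[[15,-2.4,-9,0,0.02,0,-1],[45,-2.4,-28,0,0.06,0,-1],[80,-2.4,-50,0,0.09,0,-1],[115,-2.4,-73,0,0.092,0,-1],[145,-2.4,-92,0,0.092,0,-1],[170,-2.4,-107,0,0.092,0,-1],[183,-2.4,-115.5,0,0.092,0,-1],[186.4,-2.4,-117.4,0,0.092,0,-1],[186.4,-2.4,-117.4,0,0.092,0,-1],[186.4,-2.4,-117.4,0,0.092,0,-1]]'
python3 - <<'E'
from h import *
np.set_printoptions(precision=1,suppress=True)
delta(594.5,-262.3,305,65)
for n in ["top","side"]:
    p,d,W=cloud(n,save=f"pics/{n}3.png")
    X,Y,Z=[W[...,i] for i in range(3)]
    if n=="side":
        pp=p.astype(int); 
        red=(pp[...,0]>1.7*pp[...,1])&(pp[...,0]>1.7*pp[...,2])&(Z>290)&(np.hypot(X-594,Y+262)<70)
        w=W[red]; print("bar",len(w),np.percentile(w,[2,50,98],axis=0))
        for a,b in [(150,165),(165,180),(180,195),(200,230),(230,260),(260,280)]:
            m=(Z>a)&(Z<b)&(np.hypot(X-594,Y+262)<45); w=W[m]; print(a,len(w),w.mean(0) if len(w) else 0,np.ptp(w[:,:2],axis=0) if len(w) else 0)
        c=p[60:330,300:520]; cv2.imwrite("pics/side3c.png",cv2.resize(c[:,:,::-1],None,fx=2.2,fy=2.2))
E
```

```text
clock: 4.97
position: [594.7, -261.8, 306.4]
ee_rot: [-1.543, 0.343, -0.34]
contact_force: [-0.4, 0.3, -3.0]
gripper_width: 15.7
t 4.97 pos [ 594.7 -261.8  306.4] yaw 65.0 tilt [-0.  0. -1.] j6 -1.61 w 15.7 F [-0.4  0.3 -3. ] T [ 0.1  0.  -0. ]
shift [ 0.1  1.4 -0.5] turn_y 0.0008
bar 512 [[ 549.9 -284.8  316.4]
 [ 570.5 -256.   331.8]
 [ 623.7 -239.1  337.9]]
150 72 [ 580.9 -268.2  161.3] [34.9 49.1]
165 162 [ 580.6 -268.3  172.3] [34.9 50.5]
180 174 [ 581.  -268.7  187.6] [34.7 50.8]
200 459 [ 586.1 -265.   212. ] [47.  50.2]
230 113 [ 588.1 -263.8  245. ] [12.6 13.8]
260 75 [ 588.  -263.9  270.3] [10.7 13. ]
```

View pics/side3c.png

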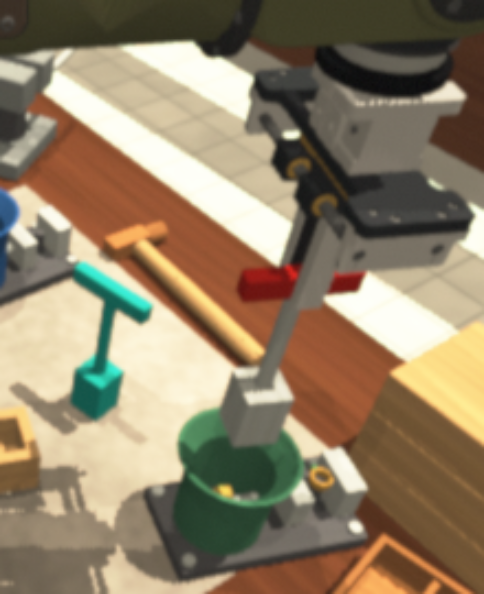

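```bash
python3 -m inch '[[0,20,-0.5,0,0,0,-1],[0,45,-0.5,0,0,0,-1],[0,70,-0.5,0,0,0,-1],[0,88,-0.5,0,0,0,-1],[0,95,-0.5,0,0,0,-1],[0,101,-0.5,0,0,0,-1],[0,107,-0.5,0,0,0,-1]]'
python3 -c "
from h import *
delta(594.5,-262.3,170,65)"
```

```text
clock: 5.65
position: [595.1, -262.7, 201.8]
ee_rot: [-1.544, 0.34, -0.343]
contact_force: [0.2, 0.1, -2.2]
gripper_width: 15.8
t 5.65 pos [ 595.1 -262.7  201.8] yaw 65.1 tilt [ 0.002 -0.001 -1.   ] j6 -1.61 w 15.8 F [ 0.2  0.1 -2.2] T [-0.04 -0.02  0.  ]
shift [-0.8 31.8  0.1] turn_y 0.0009
```

```bash
python3 -m inch '[[0,6,0,0,0,0,-1],[0,12,0,0,0,0,-1],[0,18,0,0,0,0,-1],[0,24,0,0,0,0,-1],[0,27,0,0,0,0,-1],[0,27,0,0,0,0,-1]]'
python3 -c "
from h import *
delta(594.5,-262.3,170,65)"
```

```text
clock: 6.15
position: [594.6, -262.8, 173.0]
ee_rot: [-1.543, 0.343, -0.341]
contact_force: [0.1, 0.1, -3.4]
gripper_width: 15.8
t 6.15 pos [ 594.6 -262.8  173. ] yaw 65.0 tilt [-0.001  0.    -1.   ] j6 -1.61 w 15.8 F [ 0.1  0.1 -3.4] T [-0.03  0.01 -0.09]
shift [-0.3  3.   0.4] turn_y 0.0005
```

```bash
python3 -m inch '[[0,1,0,0,0,0,-1],[0,2,0,0,0,0,-1],[0,3,0,0,0,0,-1],[0,3,0,0,0,0,-1]]'
python3 -c "
from h import *
delta(594.5,-262.3,170,65)"
```

```text
clock: 6.48
position: [594.8, -262.9, 170.8]
ee_rot: [-1.544, 0.342, -0.342]
contact_force: [-0.5, -0.4, -3.8]
gripper_width: 15.8
t 6.48 pos [ 594.8 -262.9  170.8] yaw 65.0 tilt [ 0. -0. -1.] j6 -1.61 w 15.8 F [-0.5 -0.4 -3.8] T [ 0.01  0.03 -0.04]
shift [-0.5  0.8  0.4] turn_y 0.0005
```

```bash
python3 -m inch '[[0,1,0,0,0,0,-1],[0,1.5,0,0,0,0,-1],[0,2,0,0,0,0,-1],[0,2,0,0,0,0,-1]]'
python3 -c "
from h import *
delta(594.5,-262.3,169,65)"
```

```text
clock: 6.82
position: [595.0, -263.0, 169.7]
ee_rot: [-1.544, 0.341, -0.343]
contact_force: [-1.2, 0.3, 4.0]
gripper_width: 15.7
t 6.82 pos [ 595.  -263.   169.7] yaw 65.0 tilt [ 0.001 -0.001 -1.   ] j6 -1.61 w 15.7 F [-1.2  0.3  4. ] T [ 0.13  0.24 -0.03]
shift [-0.8  0.7  0.4] turn_y 0.0006
```

```bash
python3 -m inch '[[0,-0.5,0,0,0.05,0,-1],[0,-0.5,0,0,0.13,0,-1],[0,-0.5,0,0,0.22,0,-1],[0,-0.5,0,0,0.31,0,-1],[0,-0.5,0,0,0.4,0,-1],[0,-0.5,0,0,0.49,0,-1],[0,-0.5,0,0,0.58,0,-1],[0,-0.5,0,0,0.67,0,-1],[0,-0.5,0,0,0.76,0,-1],[0,-0.5,0,0,0.84,0,-1],[0,-0.5,0,0,0.91,0,-1],[0,-0.5,0,0,0.97,0,-1],[0,-0.5,0,0,1.0,0,-1],[0,-0.5,0,0,1.0,0,-1],[0,-0.5,0,0,1.0,0,-1]]'
python3 - <<'E'
from h import *
delta(594.5,-262.3,169,65)
for n in ["top","side"]:
    p,d,W=cloud(n,save=f"pics/{n}4.png")
    c=p[60:330,300:520]; cv2.imwrite(f"pics/{n}4c.png",cv2.resize(c[:,:,::-1],None,fx=2.2,fy=2.2))
E
```

```text
clock: 8.07
position: [595.0, -262.9, 169.7]
ee_rot: [-1.27, 1.108, -1.109]
contact_force: [0.7, 0.7, 1.6]
gripper_width: 15.5
t 8.07 pos [ 595.  -262.9  169.7] yaw 7.8 tilt [ 0.001 -0.    -1.   ] j6 -0.61 w 15.5 F [0.7 0.7 1.6] T [ 0.   -0.11 -0.01]
shift [-0.7  0.7 -0.4] turn_y -0.9983
```

View pics/side4c.png

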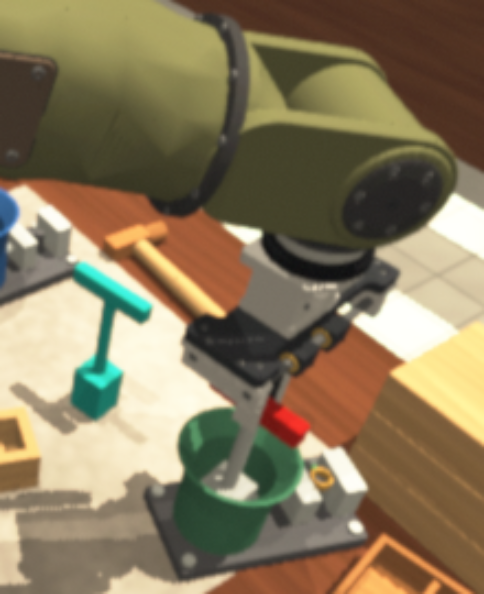

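View pics/top4c.png

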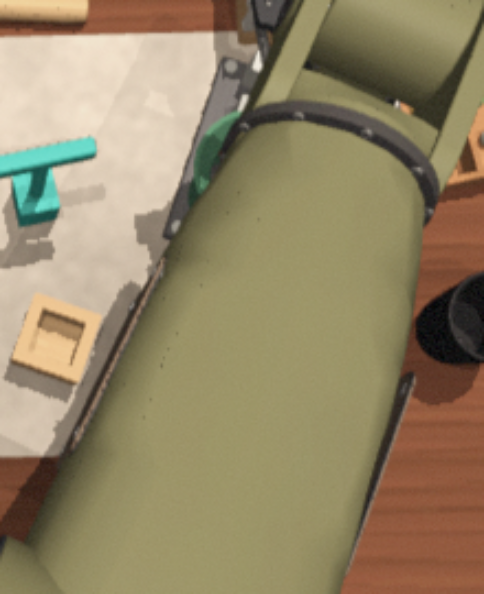

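```bash
python3 -m inch '[[0,0,0,0,0.03,0,-1],[0,0,0,0,0.06,0,-1],[0,0,0,0,0.09,0,-1],[0,0,0,0,0.1,0,-1],[0,0,0,0,0.1,0,-1]]'
python3 -c "
from h import *
delta(594.5,-262.3,169,65)"
python3 -m inch '[[0,0,0,0,0.02,0,-1],[0,0,0,0,0.04,0,-1],[0,0,0,0,0.06,0,-1],[0,0,0,0,0.06,0,-1],[0,0,0,0,0.06,0,-1]]'
python3 - <<'E'
from h import *
delta(594.5,-262.3,169,65)
p,d,W=cloud("side",save="pics/side5.png")
a=cv2.imread("pics/side0.png");b=p[:,:,::-1]
c=[cv2.resize(i[245:320,390:480],None,fx=4,fy=4,interpolation=cv2.INTER_CUBIC) for i in (a,b)]
cv2.imwrite("pics/cmp5.png",np.hstack(c))
E
```

```text
clock: 8.58
position: [594.9, -262.9, 169.6]
ee_rot: [-1.226, 1.182, -1.183]
contact_force: [1.9, 0.0, 3.7]
gripper_width: 15.1
t 8.58 pos [ 594.9 -262.9  169.6] yaw 2.0 tilt [ 0.001 -0.    -1.   ] j6 -0.51 w 15.1 F [1.9 0.  3.7] T [ 0.06 -0.09  0.1 ]
shift [-0.6  0.6 -0.4] turn_y -1.0988
clock: 9.0
position: [594.9, -263.0, 169.6]
ee_rot: [-1.197, 1.227, -1.228]
contact_force: [1.6, -0.2, 5.7]
gripper_width: 15.7
t 9.0 pos [ 594.9 -263.   169.6] yaw -1.5 tilt [ 0. -0. -1.] j6 -0.45 w 15.7 F [ 1.6 -0.2  5.7] T [ 0.06 -0.09  0.03]
shift [-0.6  0.6 -0.4] turn_y -1.1598
```

View pics/cmp5.png

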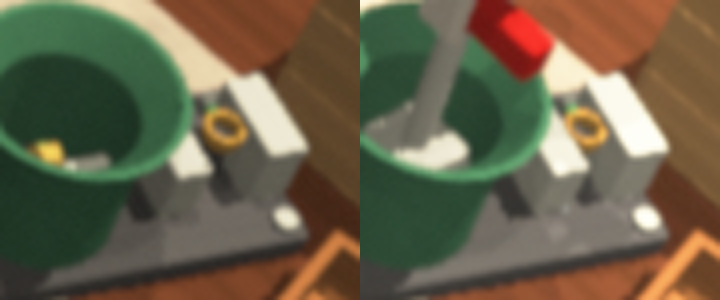

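```bash
python3 -m inch '[[0,0,0,0,0.03,0,-1],[0,0,0,0,0.06,0,-1],[0,0,0,0,0.06,0,-1],[0,0,0,0,0.06,0,-1]]'
python3 - <<'E'
from h import *
np.set_printoptions(precision=3,suppress=True)
delta(594.5,-262.3,169,65)
p,d,W=cloud("side",save="pics/side6.png")
a=cv2.imread("pics/side5.png");b=p[:,:,::-1]
c=[cv2.resize(i[245:320,390:480],None,fx=4,fy=4,interpolation=cv2.INTER_CUBIC) for i in (a,b)]
cv2.imwrite("pics/cmp6.png",np.hstack(c))
X,Y,Z=[W[...,i] for i in range(3)]
u=np.array([np.cos(np.radians(-20.7)),np.sin(np.radians(-20.7))])
al=(X-594)*u[0]+(Y+262.5)*u[1]; ac=-(X-594)*u[1]+(Y+262.5)*u[0]
for q in (0,):
    m=(al>30)&(al<150)&(abs(ac)<30)&(Z>20)&(Z<80)
    h,e=np.histogram(al[m],bins=np.arange(30,150,4))
    mz=[round(float(np.nanmax(Z[m&(al>x)&(al<x+4)],initial=0)),0) for x in e[:-1]]
    print([(int(x),int(y),z) for x,y,z in zip(e,h,mz)])
E
```

```text
clock: 9.38
position: [594.9, -262.9, 169.6]
ee_rot: [-1.168, 1.271, -1.272]
contact_force: [0.6, 0.3, 5.0]
gripper_width: 15.5
t 9.38 pos [ 594.9 -262.9  169.6] yaw -4.9 tilt [ 0. -0. -1.] j6 -0.39 w 15.5 F [0.6 0.3 5. ] T [ 0.14 -0.09  0.41]
shift [-0.6  0.6 -0.5] turn_y -1.2193
[(30, 44, 79.0), (34, 62, 80.0), (38, 4, 22.0), (42, 11, 22.0), (46, 9, 23.0), (50, 11, 23.0), (54, 5, 22.0), (58, 15, 22.0), (62, 14, 44.0), (66, 105, 63.0), (70, 41, 62.0), (74, 38, 62.0), (78, 41, 63.0), (82, 42, 63.0), (86, 29, 62.0), (90, 16, 61.0), (94, 19, 59.0), (98, 32, 62.0), (102, 24, 60.0), (106, 126, 67.0), (110, 111, 68.0), (114, 58, 68.0), (118, 59, 67.0), (122, 59, 67.0), (126, 51, 67.0), (130, 14, 65.0), (134, 0, 0.0), (138, 0, 0.0), (142, 0, 0.0)]
```

View pics/cmp6.png

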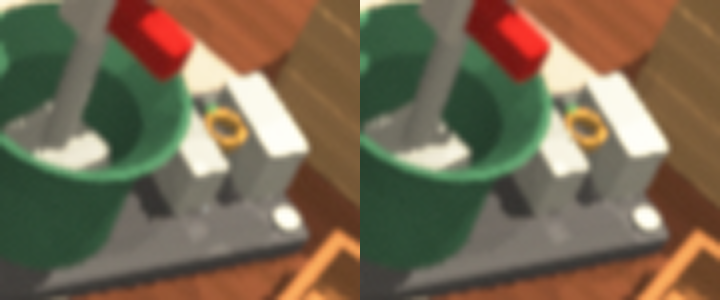

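```bash
python3 -m inch '[[0,0,0,0,-0.06,0,-1],[0,0,0,0,-0.06,0,-1],[0,0,0,0,-0.06,0,0],[0,0,0,0,-0.06,0,0],[0,0,0,0,-0.06,0,0],[0,0,0,0,-0.06,0,0],[0,-10,0,0,-0.06,0,0],[0,-35,0,0,-0.06,0,0],[0,-70,0,0,-0.06,0,0],[0,-110,0,0,-0.06,0,0],[0,-140,0,0,-0.06,0,0],[0,-140,0,0,-0.06,0,0]]'
python3 - <<'E'
from h import *
np.set_printoptions(precision=1,suppress=True)
delta(594.5,-262.3,169,65)
p,d,W=cloud("side",save="pics/side7.png")
X,Y,Z=[W[...,i] for i in range(3)]
pp=p.astype(int); red=(pp[...,0]>1.7*pp[...,1])&(pp[...,0]>1.7*pp[...,2])&(Z>165)&(Z<215)&(np.hypot(X-594,Y+262)<70)
w=W[red]; print("bar",len(w),np.percentile(w,[2,50,98],axis=0))
t=w[w[:,2]>194]; print(cv2.minAreaRect(t[:,:2].astype(np.float32)),np.median(t[:,2]))
u=np.array([np.cos(np.radians(-20.7)),np.sin(np.radians(-20.7))])
al=(X-594)*u[0]+(Y+262.5)*u[1]; ac=-(X-594)*u[1]+(Y+262.5)*u[0]
for a in (130,145,160): 
  m=(Z>a)&(Z<a+15)&(np.hypot(X-594,Y+262)<30)&~red; print(a,m.sum(),W[m].mean(0))
cv2.imwrite("pics/side7c.png",cv2.resize(p[130:330,330:500,::-1],None,fx=3,fy=3,interpolation=cv2.INTER_CUBIC))
E
```

```text
clock: 10.43
position: [595.7, -263.3, 317.5]
ee_rot: [-1.194, 1.218, -1.236]
contact_force: [0.6, 0.4, -0.1]
gripper_width: 47.0
t 10.43 pos [ 595.7 -263.3  317.5] yaw -1.4 tilt [ 0. -0. -1.] j6 -0.45 w 47.0 F [ 0.6  0.4 -0.1] T [-0.1  0.  -0. ]
shift [ -1.7 148.5  -2.6] turn_y -1.1595
bar 581 [[ 584.1 -306.5  182.1]
 [ 587.1 -267.6  197.4]
 [ 599.7 -222.2  200.3]]
((592.7756958007812, -263.65985107421875), (87.31182861328125, 17.139751434326172), 88.88935852050781) 198.39363103135378
130 40 [ 589.1 -264.9  137.6]
145 40 [ 589.  -264.8  152.3]
160 40 [ 588.4 -264.3  167.1]
```

View pics/side7c.png

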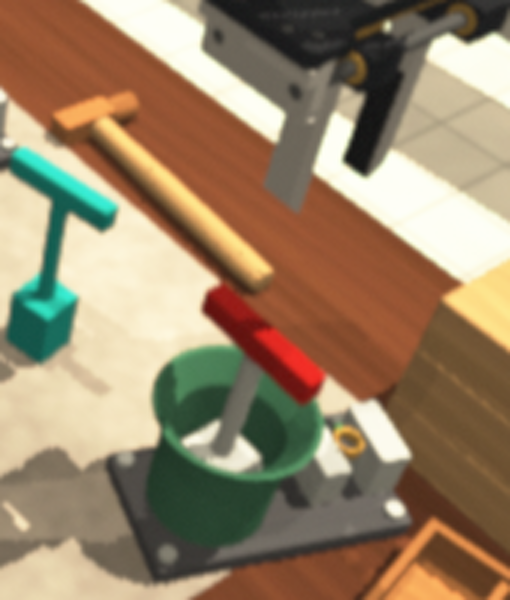

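```bash
python3 -c "
from bench import *
print(sense()['qd'].round(3)); print(finish_job())"
```

```text
[-0.     0.048  0.093  0.001 -0.043 -0.001]
the job is handed in; nothing more can be done
None
```

I moved the red key from its stand onto the green clamp's stem, turned it clockwise until the jaw closed on the ring, and released it. I handed the job in after about 10.4 s of the 48 s allowed.

**Seating:** The vertical force on the wrist changed from -3.8 N to +4 N as the foot met the shaft floor, with the tool about 170 mm up, as expected for fully down.

**Closing the jaw:** I turned the key about 1.22 rad. By then the wrist torque had risen to about 0.4 N m and the jaw no longer moved in the side picture, so I took it to be at the stop. From the key's angle I estimate the stem at roughly 0.93 rad. I can't read that joint directly.

**After release:** The side camera shows the key upright and about 2 mm from the shaft axis. Its bar centre is about 187.5 mm above the bench, against the 188 mm expected when fully down. The gripper is about 147 mm above the pose where it let go and was feeling almost no force.

**Remaining caveats:**
- The top and side cameras disagreed by about 1–3 mm throughout.
- The arm's joints were still moving slightly (up to 0.09 rad/s) when I handed in, but nothing was in contact with the arm.
- I never went near the blue clamp, but I took no final measurement of its stem.

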